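Turn the ball tube over, stand it in its holder and press its cap home

TASK

The empty clear ball tube is standing upside down on the counter: turn it over, by laying it down and taking it again if need be, and stand it mouth up in the square holder on the counter, letting go of it there. Then put the cap on its mouth and press the cap down until it is fully home. Leave the scraper, the gauge and the paddle case where they are.

Things in the scene. Friction and masses are not known exactly. Their poses are not given: they have to be found in the camera images.
- tube: Clear loose ball tube, 140 mm long, 120 g: round body 46 mm across, 3 mm wall, one end open (the mouth, bevelled to 43 mm in its last 4 mm), the other closed by a square foot (see tube_foot). Origin: centre of the mouth's rim. z axis runs from mouth to foot; x, y parallel to the foot's sides. Starts standing on its mouth, z up. Lying, its axis is about 25 mm above the counter.
- tube_foot (a point): Centre of the outer face of the tube's closed end, 140 mm from the mouth: a grey square foot plate 54 x 54 mm, 6 mm thick. Lying on one of its sides, the tube does not roll. A gripper tilted 45 degrees takes the tube best about 50 mm from the end on the side the gripper's body leans to.
- holder: Square aluminium well fixed to the counter: outside 78 x 78 mm, 30 mm high, walls 6 mm, 66 x 66 mm inside, open at the top; the tube's foot fits with 6 mm play on each side. Origin: centre of its underside, on the counter; z up, x and y parallel to the walls. A 120 x 50 x 3 mm screwed flange sticks out along its x axis.
- holder_floor (a point): Centre of the well's inner floor, 6 mm above the counter.
- cap: Round grey push-on cap, loose, mouth down on the counter: outer diameter 55 mm, height 28 mm, bore 49 mm (1.5 mm clearance around the tube), 40 g. Origin: centre of its open lower edge; z up towards the flat closed top. A stiff sliding liner inside stops it on the tube 8 mm short of home (see cap_top).
- cap_top (a point): Centre of the cap's flat top, 28 mm above its lower edge. Set on the tube, the cap first stops with its top 17 mm above the tube's rim (tube 11 mm inside). About 9 N then pushes it down 8 mm; it stays where it is pushed and comes to a solid stop when home, top 9 mm above the rim (tube 19 mm inside).
- scraper: Bystander: stainless scraper with wooden handle, 200 mm long, 50 mm wide, 16 mm high, loose, near the robot. Origin under its middle, x axis towards the blade.
- gauge: Bystander: brass dial thickness gauge, about 115 mm long, 54 mm wide, 16 mm high, loose, near the robot. Origin under the dial's centre.
- case: Bystander: grey hard-shell paddle case 150 x 270 x 43 mm, loose, 600 g, beyond the work area. Origin: centre of its underside.
There are look-alikes about, which are no part of the job. Several things look just like the cap: the one meant starts nearest to the robot's base.

How it is judged:
By the outcome, as a careful person would: the job done as asked, in the order asked, and still so for the second after the job is handed in, with the robot touching nothing.
It also fails if it takes over 72 s, if anything falls off the work surface, if the arm or the gripper's body presses on something with over 40 N, if the wrist force passes 120 N, or if a joint passes its speed limit or range.

ROBOT

A 7-joint arm with a two-finger parallel gripper is mounted at the origin on the work surface. World frame = base frame: x ahead of the robot, y to its left, z up, the work surface at z = 0. Lengths are in m, angles in degrees, forces in N, time in s.
With the tool pointing down it reaches from about 0.425 to 0.925 m from the base axis. Payload 6.8 kg.
Tool frame: the origin (TCP) lies between the finger pads; the fingertips stand 17 mm ahead of it and the grasp point (between the pads) lies 2 mm behind it; z points along the fingers, y is the line along which they close (so a half turn about z gives the same grasp; the last joint's range is limited). The gripper opens to 88 mm and grips with 3 to 60 N. Pads are 20 mm wide; open, the fingers measure 115 mm over their backs; the gripper's body (75 mm by 178 mm) begins 61 mm behind the grasp point.
Start: joints at [68.234, 27.33, 1.283, 89.118, -0.659, 63.558, -4.761], TCP at [0.181, -0.65, 0.24] pointing down, gripper open.
Joint ranges: [-169.35, 169.35], [-19.33, 120.38], [-80.79, 83.38], [13.8, 139.57], [-78.32, 258.32], [9.67, 109.79], [-169.56, 169.56]. Speed limits (degrees/s): [136.94, 136.94, 180, 180, 180, 180, 180].

INTERFACE

Orientations are given as [roll, pitch, yaw] about the fixed x, y, z axes, in that order (R = Rz(yaw) Ry(pitch) Rx(roll)).
In Python, from rig import env, vision, job_done, nets gives the robot as it stands.
- The arm moves only by the tool apply_moves, never from a script. Its argument "plan" is a list of rows, each a list of 2 entries, a list of its own where there are three numbers: the shift along the tool's x, y, z in cm, then the turn about the tool's z in degrees. In form: [[[dx, dy, dz], spin], ...]. A call has 1 to 8 rows; each row is the pose to reach, as a shift and turn from the pose commanded when the call began, along the tool's axes at that moment; what a row does not reach only later rows make up. A row lasts 1/12 s, in which the tool goes at most 41.7 mm and 7.16 degrees, less where a joint would pass 70% of its speed; a pose out of reach is approached as far as the arm can. A call with a gripper value outside its range is refused whole. "claw" is the finger opening in cm, from 0 to 8.78, set as the call begins (left out, the last holds). The fingers move at their own pace and stop on an object; "newtons" is the grip in N (left out, the last holds). Time passes only in rows, so rows that repeat a pose let the fingers close. It gives the time, the measured TCP pose, the force, the opening and the grip force at its end, in the units of the state.
- env.get_state(): the state, without advancing time (a new reading comes with each control period).
- vision.grab_frame(name): name is "scene" or "top"; returns (picture, depth): 420x560x3 uint8, red, green, blue; 420x560 float32, m along the optical axis (not along the pixel's ray), 0 where there is no reading.
- vision.calibration(name): a dict with "K" (3x3 intrinsics, pixels), "k1" (the pictures are not rectified: a ray, as slopes to the right and down, at radius r is drawn at 1 + k1 r^2 times it, then the intrinsics apply), "xyz" and "attitude" of the camera in the world. Camera axes: x right, y down, z forward; pixel columns grow to the right and rows downward; lengths in m; the calibration is good to about 2 mm. A picture is of the moment at which its call begins. calibration takes no time and is no camera call.
- job_done(): hands the job in; it is judged then, once.
Trained networks look in the newest picture that a camera, given by its name, has taken for a name from the list of things; names that differ only in an ending like _2 or _b are one class to them, and where a whole thing is asked for, a point or a joint stands for the part that bears it (a point fixed in the world has none). Each returns a list of dicts, best first, with "score" (0 to 1); they miss things now and then, are a little off and sometimes report something else, mostly with a low value. They report only what shows in the picture. A call takes as long as a camera call. They do not tell look-alikes from the thing itself.
- nets.find_in(camera, label): "extent" ([left, top, right, bottom] in pixels, round what is visible of it).
- nets.landmark_of(camera, label): "point" ([row, column] in pixels: a listed point, or the origin of a listed thing).
The state is a dict: "time": time; "qpos": joint angles; "joint_velocities": joint speeds; "tau": joint torques, N m; "tool_pos": TCP position; "tool_rot": TCP orientation; "wrist_force": force on the tool from outside, world axes, zero at the start; "torque": the same for the moment, N m; "opening": finger opening in m; "grip_force": force on a finger pad.
Only numpy, scipy, OpenCV 4.12 (cv2) and the standard library are available. Lean on these libraries where they do the work, as an engineer would, in place of code of your own. Each camera call takes 0.05 s, during which the arm holds its last target. There are 200 camera calls.

## Working session

There is one attempt and no reset: what is moved stays moved. The work goes in short steps, Python scripts to look and compute and a tool call to move; the robot and the scene stay as the last step left them, time stands still between calls to the robot, and variables do not carry over. Pictures are saved under pics/ and viewed, at most 10 in all, crops included, and the job is handed in when it is done.

Besides the shell and the picture viewer there is one more tool, called after "Call:" as name(argument=value, ...) on one line, values as JSON. apply_moves: Moves the arm, as the interface text tells. Its arguments: {"type":"object","properties":{"plan":{"type":"array","items":{"type":"array"}},"claw":{"type":"number"},"newtons":{"type":"number"}},"required":["plan"]}

```bash
ls; mkdir -p pics; cat > h.py <<'E'
import numpy as np, cv2
from scipy.spatial.transform import Rotation as R
from rig import env, vision, job_done, nets
def cam(n):
    c=vision.calibration(n); return c
def rotm(a):
    a=np.array(a,float)
    return a if a.shape==(3,3) else R.from_euler('xyz',a,degrees=True).as_matrix()
def ray(n,row,col):
    c=cam(n);K=np.array(c['K'])
    d=np.array([(col-K[0,2])/K[0,0],(row-K[1,2])/K[1,1]]);u=d.copy()
    for _ in range(20): u=d/(1+c['k1']*(u@u))
    return np.array(c['xyz']),rotm(c['attitude'])@np.array([u[0],u[1],1.])
def at_z(n,row,col,z):
    o,d=ray(n,row,col); return o+d*(z-o[2])/d[2]
def at_d(n,row,col,dep):
    o,d=ray(n,row,col); return o+d*dep
def proj(n,p):
    c=cam(n);K=np.array(c['K']);q=rotm(c['attitude']).T@(np.array(p)-np.array(c['xyz']))
    u=q[:2]/q[2];u=u*(1+c['k1']*(u@u));return K[0,0]*u[0]+K[0,2],K[1,1]*u[1]+K[1,2]
def cloud(n,dep):
    c=cam(n);K=np.array(c['K']);h,w=dep.shape
    v,u=np.mgrid[:h,:w];d=np.stack([(u-K[0,2])/K[0,0],(v-K[1,2])/K[1,1]],-1);s=d.copy()
    for _ in range(20): s=d/(1+c['k1']*(s**2).sum(-1,keepdims=True))
    r=np.concatenate([s,np.ones((h,w,1))],-1)*dep[...,None]
    return r@rotm(c['attitude']).T+np.array(c['xyz'])
E
python3 - <<'E'
from h import *
for n in ['scene','top']:
    print(n,vision.calibration(n))
    im,d=vision.grab_frame(n); cv2.imwrite(f'pics/{n}0.png',im[...,::-1]); np.save(f'{n}0.npy',d)
    for l in ['tube','holder','cap']:
        print(l,[(np.round(x['extent']).tolist(),round(x['score'],2)) for x in nets.find_in(n,l)])
    for l in ['tube','tube_foot','holder','holder_floor','cap','cap_top']:
        for x in nets.landmark_of(n,l):
            r,c=x['point'];dd=d[int(round(r)),int(round(c))]
            print(l,round(r,1),round(c,1),round(x['score'],2),at_d(n,r,c,dd).round(3),at_z(n,r,c,{'tube':0,'tube_foot':.14,'holder_floor':.006,'cap_top':.028}.get(l,0)).round(3))
print(env.get_state())
E
```

```text
pics
scene {'K': array([[476.41849318,   0.        , 276.78870633],
       [  0.        , 476.41849318, 204.84708127],
       [  0.        ,   0.        ,   1.        ]]), 'k1': 0.04584730823190476, 'xyz': array([1.16755231, 0.45401062, 0.85412051]), 'attitude': array([-135.32388259,    0.57033033,  125.51224087])}
tube [([142.0, 141.0, 180.0, 195.0], 0.58)]
holder [([282.0, 200.0, 320.0, 242.0], 0.77)]
cap [([347.0, 245.0, 371.0, 266.0], 0.72), ([348.0, 292.0, 377.0, 320.0], 0.63)]
tube_foot 144.2 159.3 0.8 [ 0.592 -0.313  0.14 ] [ 0.592 -0.314  0.14 ]
tube_foot 292.5 190.1 0.23 [ 0.822 -0.018  0.041] [0.864 0.039 0.14 ]
holder_floor 219.6 299.7 0.74 [0.498 0.034 0.005] [0.499 0.035 0.006]
cap 307.8 360.5 0.87 [0.648 0.278 0.029] [0.63  0.272 0.   ]
cap 260.3 359.8 0.68 [0.542 0.22  0.029] [0.521 0.212 0.   ]
cap_top 255.0 356.4 0.83 [0.535 0.207 0.03 ] [0.533 0.207 0.028]
cap_top 299.1 366.3 0.71 [0.622 0.278 0.027] [0.622 0.278 0.028]
top {'K': array([[417.26384472,   0.        , 275.99104149],
       [  0.        , 417.26384472, 205.42510405],
       [  0.        ,   0.        , 
[... 988 characters left out ...]
'time': 1.0, 'qpos': array([68.23534856, 27.32927818,  1.28170056, 89.11757961, -0.65828143,
       63.55772824, -4.76123375]), 'joint_velocities': array([-0.03564626, -0.03738802,  0.07417564, -0.07395845, -0.08702127,
       -0.09336703,  0.10142941]), 'tau': array([-3.04330506e-04, -5.82716453e+01,  1.53335016e+00, -2.72933561e+01,
       -5.43301727e-02,  9.88287589e-03, -4.16680314e-05]), 'tool_pos': array([ 0.18121917, -0.65024126,  0.23967483]), 'tool_rot': array([ 1.79997332e+02, -1.25712542e-03,  1.55716251e+01]), 'wrist_force': array([ 0.29742322, -0.30704126, -0.09105342]), 'torque': array([-0.0342728 , -0.00378222,  0.01300044]), 'grip_force': 0.0, 'opening': 0.08785672060998924}
```

View pics/scene0.png

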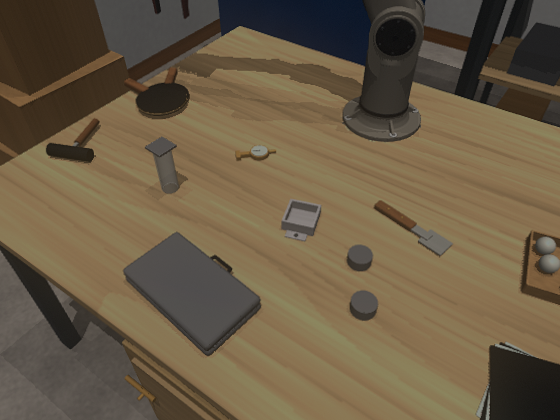

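View pics/top0.png

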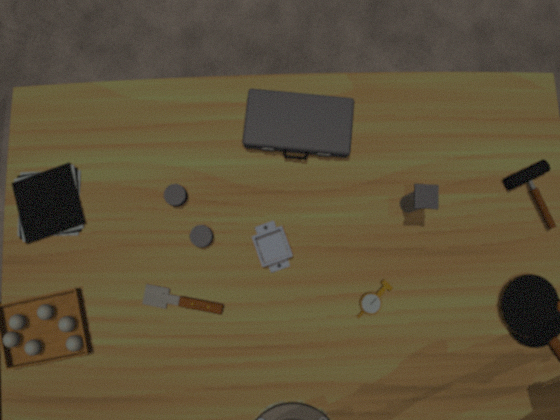

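The scene view shows the tube standing at about (163,165), square foot up, and the holder at (300,218). Two cap look-alikes sit at (360,257) and (364,305). At about 0.57 m and 0.68 m from the base, the first fits "nearest to the base". I'll confirm it with a crop and refine the poses.

```bash
cat > m.py <<'E'
from h import *
d=np.load('top0.npy');P=cloud('top',d)
def sel(c,r,z0,z1,n='top'):
    m=(np.hypot(P[...,0]-c[0],P[...,1]-c[1])<r)&(P[...,2]>z0)&(P[...,2]<z1)&(d>0); return P[m]
def rect(q):
    (c,s,a)=cv2.minAreaRect((q[:,:2]*1000).astype(np.float32)); return np.round(c,1),np.round(s,1),round(a,1),len(q),np.median(q[:,2]).round(4)
if __name__=='__main__':
    print('foot',rect(sel((.594,-.302),.05,.132,.15)))
    print('holder rim',rect(sel((.491,.035),.07,.022,.04)))
    for c in [(.523,.213),(.625,.277)]: q=sel(c,.04,.02,.036);print('cap',rect(q),q.mean(0),np.hypot(*q.mean(0)[:2]))
    P=cloud('scene',d:=np.load('scene0.npy'))
    print('scene foot',rect(sel((.594,-.308),.05,.132,.15)))
    print('holder rim',rect(sel((.491,.035),.07,.022,.04)))
    for c in [(.523,.213),(.625,.277)]: q=sel(c,.04,.022,.034);print('cap',rect(q),q.mean(0))
    im=cv2.imread('pics/scene0.png')[190:340,270:470]; cv2.imwrite('pics/crop.png',cv2.resize(im,None,fx=4,fy=4,interpolation=cv2.INTER_CUBIC))
E
python3 m.py
```

```text
foot (array([ 593.4, -307.4]), array([55.7, 54.9]), 86.4, 605, np.float64(0.1399))
holder rim (array([495.5,  37.9]), array([78.6, 76.2]), 18.9, 301, np.float64(0.0298))
cap (array([524.8, 210.7]), array([53.9, 51.5]), 88.8, 401, np.float64(0.028)) [0.52434453 0.21066226 0.02794838] 0.5650803235803831
cap (array([628.7, 276.8]), array([56. , 52.6]), 45.1, 391, np.float64(0.0283)) [0.62793407 0.27614745 0.02809908] 0.6859727471098301
scene foot (array([ 593.8, -307.7]), array([56.6, 56. ]), 85.3, 359, np.float64(0.1407))
holder rim (array([496.8,  36.4]), array([83.6, 78.9]), 18.1, 402, np.float64(0.0298))
cap (array([526.6, 211.3]), array([55.1, 54.1]), 80.4, 436, np.float64(0.0289)) [0.52824881 0.21193483 0.02864973]
cap (array([629.9, 277.1]), array([56. , 53.7]), 39.1, 526, np.float64(0.0277)) [0.6313968  0.27768997 0.02754836]
```

View pics/crop.png

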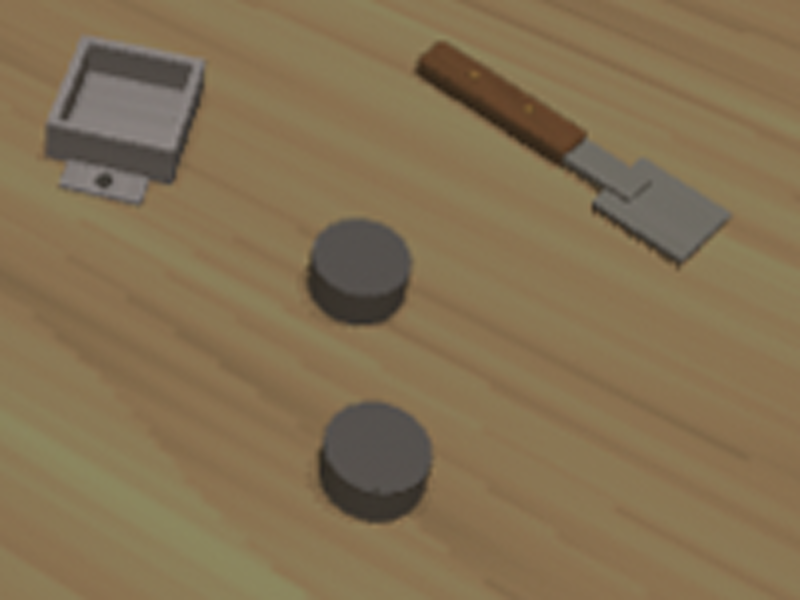

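The crop confirms it: the upper cap (scene pixel 360,257), at (0.526, 0.211), is the one nearest the base, so it is the one meant. The other, at (364,305), is the look-alike.

The tool always points down, so I'll tip the tube about its rim, using the pads as a hinge.

```bash
cat > g.py <<'E'
import sys
from h import *
# usage: g.py x y z yaw -> shift in cm in tool axes & spin
def go(x,y,z,yaw):
    s=env.get_state();T=R.from_euler('xyz',s['tool_rot'],degrees=True)
    v=T.inv().apply(np.array([x,y,z])-s['tool_pos'])*100
    sp=-((yaw-s['tool_rot'][2]+180)%360-180)
    print('shift',v.round(2),'spin',round(sp,1),'pos',s['tool_pos'].round(4),s['tool_rot'].round(2),'j',s['qpos'].round(0),'t',round(s['time'],2))
if __name__=='__main__': go(*map(float,sys.argv[1:5]))
E
python3 g.py .5936 -.3075 .2 86
```

```text
shift [ 48.93 -21.95   3.97] spin -70.4 pos [ 0.1812 -0.6502  0.2397] [180.    -0.    15.57] j [68. 27.  1. 89. -1. 64. -5.] t 1.0
```

Call:
apply_moves(plan=[[[3.5,-1.5,0.2],-7],[[7,-3.1,0.5],-14],[[10.5,-4.7,0.8],-21],[[14,-6.3,1.2],-28],[[17.5,-7.9,1.5],-35],[[21,-9.5,1.8],-42],[[24.5,-11,2],-49],[[28,-12.6,2.2],-56]], claw=8.78, newtons=4)

```text
time: 1.67
tool_pos: [0.4183, -0.4525, 0.2178]
tool_rot: [180.0, 0.0, 71.9]
wrist_force: [0.3, -0.8, -0.3]
opening: 0.0878
grip_force: 0.0
```

```bash
python3 g.py .5936 -.3075 .2 86
```

```text
shift [19.23 12.16  1.78] spin -14.1 pos [ 0.4183 -0.4525  0.2178] [1.7998e+02 2.0000e-02 7.1900e+01] j [ 53.  24. -16.  98.   7.  59.  17.] t 1.67
```

Call:
apply_moves(plan=[[[3.3,2.1,0.3],-5],[[6.6,4.2,0.6],-10],[[9.9,6.3,0.9],-14.1],[[13.2,8.4,1.2],-14.1],[[16.4,10.4,1.5],-14.1],[[19.2,12.2,1.8],-14.1],[[19.2,12.2,1.8],-14.1],[[19.2,12.2,1.8],-14.1]])

```text
time: 2.33
tool_pos: [0.5952, -0.3074, 0.1993]
tool_rot: [180.0, -0.1, 85.9]
wrist_force: [-0.5, -0.5, -0.8]
opening: 0.0877
grip_force: 0.0
```

```bash
python3 g.py .5936 -.3075 .098 86
```

```text
shift [-0.03 -0.16 10.13] spin -0.1 pos [ 0.5952 -0.3074  0.1993] [ 1.7999e+02 -7.0000e-02  8.5940e+01] j [ 36.  30. -20.  91.  12.  61.   9.] t 2.33
```

Call:
apply_moves(plan=[[[0,-0.1,3.5],0],[[0,-0.1,7],0],[[0,-0.1,10.1],0],[[0,-0.1,10.1],0],[[0,-0.1,10.1],0]])

```text
time: 2.75
tool_pos: [0.5905, -0.3112, 0.0976]
tool_rot: [-179.8, -0.0, 85.6]
wrist_force: [-0.2, 0.4, -0.2]
opening: 0.0878
grip_force: 0.0
```

Call:
apply_moves(plan=[[[0,0,0],0],[[0,0,0],0],[[0,0,0],0],[[0,0,0],0],[[0,0,0],0],[[0,0,0],0]], claw=3.5, newtons=4)

```text
time: 3.25
tool_pos: [0.593, -0.3102, 0.0994]
tool_rot: [179.9, 0.0, 85.7]
wrist_force: [0.1, 0.5, 3.2]
opening: 0.0538
grip_force: 4.0
```

The opening of 54 mm shows the fingers caught the wider foot plate. Gripping the foot itself makes a good hinge, so I'll raise to it.

Call:
apply_moves(plan=[[[0,0,0],0],[[0,0,0],0],[[0,0,-1.8],0],[[0,0,-3.6],0],[[0,0,-3.6],0],[[0,0,-3.6],0]], claw=8.0)

```text
time: 3.75
tool_pos: [0.5931, -0.3102, 0.1354]
tool_rot: [179.9, 0.0, 85.7]
wrist_force: [-0.4, -0.1, -0.1]
opening: 0.0799
grip_force: 0.0
```

```bash
cat > look.py <<'E'
import sys
from h import *
import m
tag=sys.argv[1]
for n in ['top','scene']:
    im,d=vision.grab_frame(n);np.save(f'{n}{tag}.npy',d);cv2.imwrite(f'pics/{n}{tag}.png',im[...,::-1])
    for l in sys.argv[2:]:
        for x in nets.landmark_of(n,l):
            r,c=x['point'];dd=d[int(round(r)),int(round(c))];print(n,l,round(r),round(c),round(x['score'],2),at_d(n,r,c,dd).round(3))
E
python3 look.py 1 tube_foot; python3 g.py .5936 -.3075 .135 86
```

```text
top tube_foot 195 424 0.58 [ 0.595 -0.305  0.137]
scene tube_foot 145 159 0.75 [ 0.595 -0.31   0.142]
scene tube_foot 148 260 0.27 [ 0.343 -0.203  0.015]
shift [ 0.24  0.16 -0.16] spin -0.3 pos [ 0.5918 -0.3098  0.1334] [-1.7989e+02 -3.0000e-02  8.5670e+01] j [ 36.  34. -20.  94.  13.  54.   7.] t 3.95
```

Call:
apply_moves(plan=[[[0.2,0,0],0],[[0.2,0,0],0],[[0.2,0,0],0],[[0.2,0,0],0],[[0.2,0,0],0],[[0.2,0,0],0]], claw=4.5, newtons=5)

```text
time: 4.45
tool_pos: [0.5927, -0.308, 0.1346]
tool_rot: [180.0, -0.0, 85.7]
wrist_force: [0.2, 0.5, -0.1]
opening: 0.054
grip_force: 5.0
```

```bash
python3 -c "
import numpy as np
for t in np.arange(6,97,6):
    a=np.radians(t);print(t,(2.15+13.7*np.sin(a)-2.15*np.cos(a)).round(1),(13.7-13.7*np.cos(a)-2.15*np.sin(a)).round(1))"
```

```text
6 1.4 -0.1
12 2.9 -0.1
18 4.3 0.0
24 5.8 0.3
30 7.1 0.8
36 8.5 1.4
42 9.7 2.1
48 10.9 2.9
54 12.0 3.9
60 12.9 5.0
66 13.8 6.2
72 14.5 7.4
78 15.1 8.7
84 15.6 10.1
90 15.8 11.5
96 16.0 13.0
```

Call:
apply_moves(plan=[[[0.7,0,0],0],[[1.7,0,-0.05],0],[[2.9,0,0],0],[[4.3,0,0.1],0],[[5.8,0,0.4],0],[[7.1,0,0.9],0],[[8.5,0,1.5],0],[[9.7,0,2.2],0]])

```text
time: 5.12
tool_pos: [0.6004, -0.2084, 0.1125]
tool_rot: [180.0, -0.0, 85.8]
wrist_force: [0.9, 1.6, -0.3]
opening: 0.0538
grip_force: 5.0
```

Call:
apply_moves(plan=[[[1.2,0,0.8],0],[[2.3,0,1.8],0],[[3.2,0,2.8],0],[[4.1,0,4.0],0],[[4.8,0,5.2],0],[[5.4,0,6.5],0],[[5.9,0,7.8],0],[[6.1,0,8.7],0]])

```text
time: 5.78
tool_pos: [0.6039, -0.1497, 0.0234]
tool_rot: [-179.9, -0.0, 85.7]
wrist_force: [-0.3, 1.0, 0.5]
opening: 0.0538
grip_force: 5.0
```

```bash
python3 look.py 2 tube_foot tube;python3 g.py 0 0 0 86
```

```text
scene tube_foot 156 260 0.73 [ 0.369 -0.185  0.014]
scene tube_foot 208 211 0.72 [ 0.61  -0.149  0.031]
scene tube 186 171 0.56 [ 0.615 -0.277  0.038]
shift [ 10.47 -61.44   2.58] spin -0.4 pos [ 0.6046 -0.1515  0.0259] [1.7999e+02 4.0000e-02 8.5600e+01] j [ 22.  39. -18. 104.  18.  41. -11.] t 6.08
```

View pics/scene2.png

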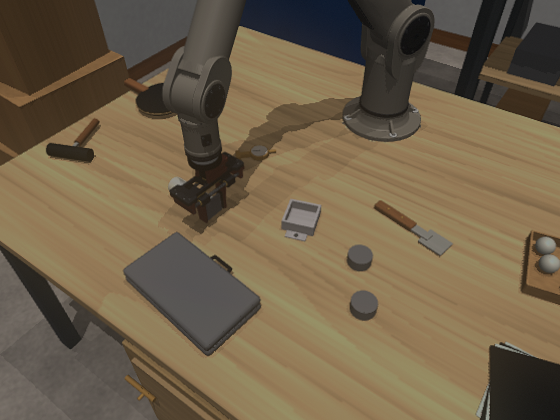

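The tube is lying down behind the gripper, with its mouth at about (175,187). I'll release, slide astride it to the mouth end, and grip again.

Call:
apply_moves(plan=[[[0,0,0],0],[[0,0,0],0],[[0,0,0],0],[[-2.5,0,0.1],0],[[-5.5,0,0.2],0],[[-8.5,0,0.3],0],[[-11,0,0.3],0],[[-11,0,0.3],0]], claw=8.78)

```text
time: 6.75
tool_pos: [0.5946, -0.2685, 0.0228]
tool_rot: [-180.0, 0.3, 85.2]
wrist_force: [-0.2, -1.6, 0.4]
opening: 0.0878
grip_force: 0.0
```

```bash
python3 look.py 3 tube_foot tube;python3 g.py 0 0 0 86
python3 - <<'E'
import cv2
a=cv2.imread('pics/scene3.png')[120:260,120:280];b=cv2.imread('pics/top3.png')[140:280,340:500]
cv2.imwrite('pics/c3.png',cv2.resize(cv2.hconcat([a,b]),None,fx=2.5,fy=2.5))
E
```

```text
top tube_foot 199 346 0.6 [ 0.605 -0.147  0.028]
top tube 203 400 0.93 [ 0.573 -0.235  0.181]
scene tube_foot 205 213 0.93 [ 0.601 -0.15   0.032]
scene tube 186 170 0.79 [ 0.617 -0.277  0.041]
scene tube 253 358 0.72 [0.528 0.208 0.03 ]
shift [ 21.39 -61.41   2.29] spin -0.2 pos [ 0.5969 -0.2582  0.0229] [ 1.7998e+02 -6.0000e-02  8.5810e+01] j [ 31.  41. -18. 100.  18.  42.  -0.] t 7.05
```

View pics/c3.png

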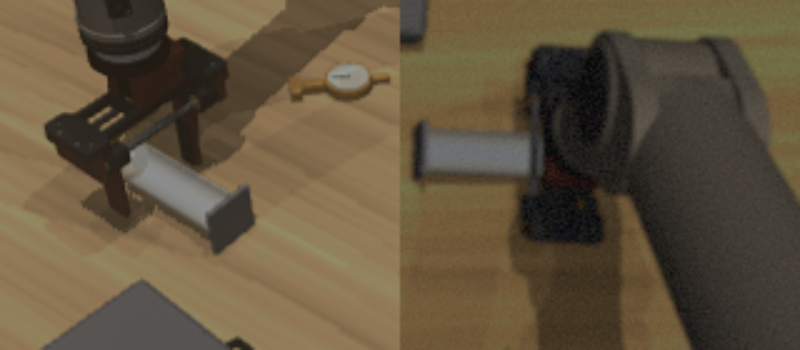

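Call:
apply_moves(plan=[[[0,0,0],0],[[0,0,0],0],[[0,0,0],0],[[0,0,0],0],[[0,0,0],0],[[0,0,0],0]], claw=3.8, newtons=5)

```text
time: 7.55
tool_pos: [0.5963, -0.2601, 0.0226]
tool_rot: [-180.0, 0.0, 85.7]
wrist_force: [-0.6, -0.1, -0.5]
opening: 0.0514
grip_force: 0.0
```

```bash
python3 -c "
import numpy as np
for t in np.arange(6,91,6):
    a=np.radians(t);print(t,(11.3-11.3*np.cos(a)+2.6*np.sin(a)).round(1),(2.6-11.3*np.sin(a)-2.6*np.cos(a)).round(1))"
```

```text
6 0.3 -1.2
12 0.8 -2.3
18 1.4 -3.4
24 2.0 -4.4
30 2.8 -5.3
36 3.7 -6.1
42 4.6 -6.9
48 5.7 -7.5
54 6.8 -8.1
60 7.9 -8.5
66 9.1 -8.8
72 10.3 -9.0
78 11.5 -9.0
84 12.7 -8.9
90 13.9 -8.7
```

Call:
apply_moves(plan=[[[0,0,0],0],[[0,0,0],0],[[0,0,0],0]])

```text
time: 7.8
tool_pos: [0.5964, -0.2603, 0.0227]
tool_rot: [180.0, 0.0, 85.7]
wrist_force: [0.4, 0.1, 0.0]
opening: 0.045
grip_force: 5.0
```

Call:
apply_moves(plan=[[[0.3,0,-1.2],0],[[0.8,0,-2.3],0],[[1.4,0,-3.4],0],[[2.0,0,-4.4],0],[[2.8,0,-5.3],0],[[3.7,0,-6.1],0],[[4.6,0,-6.9],0],[[5.7,0,-7.5],0]])

```text
time: 8.47
tool_pos: [0.6008, -0.2025, 0.0988]
tool_rot: [180.0, 0.0, 85.7]
wrist_force: [-0.2, 0.1, -1.6]
opening: 0.0449
grip_force: 5.0
```

Call:
apply_moves(plan=[[[1.1,0,-0.6],0],[[2.2,0,-1.0],0],[[3.4,0,-1.3],0],[[4.6,0,-1.4],0],[[5.8,0,-1.4],0],[[7.0,0,-1.3],0],[[8.2,0,-1.1],0],[[8.2,0,-1.1],0]])

```text
time: 9.13
tool_pos: [0.6068, -0.1174, 0.108]
tool_rot: [-179.9, -0.1, 85.9]
wrist_force: [-1.0, 0.8, -1.7]
opening: 0.0447
grip_force: 5.0
```

```bash
python3 look.py 4 tube_foot tube;python3 g.py 0 0 0 86
python3 - <<'E'
import cv2
a=cv2.imread('pics/scene4.png')[120:260,120:280];b=cv2.imread('pics/top4.png')[140:280,300:460]
cv2.imwrite('pics/c4.png',cv2.resize(cv2.hconcat([a,b]),None,fx=2.5,fy=2.5))
E
```

```text
top tube_foot 196 299 0.85 [ 0.611 -0.03   0.063]
scene tube_foot 224 243 0.71 [ 0.625 -0.038  0.058]
shift [  7.58 -61.43  10.86] spin -0.4 pos [ 0.6067 -0.1228  0.1086] [-1.7999e+02  4.0000e-02  8.5580e+01] j [ 21.  32. -21. 102.  15.  49. -11.] t 9.43
```

View pics/c4.png

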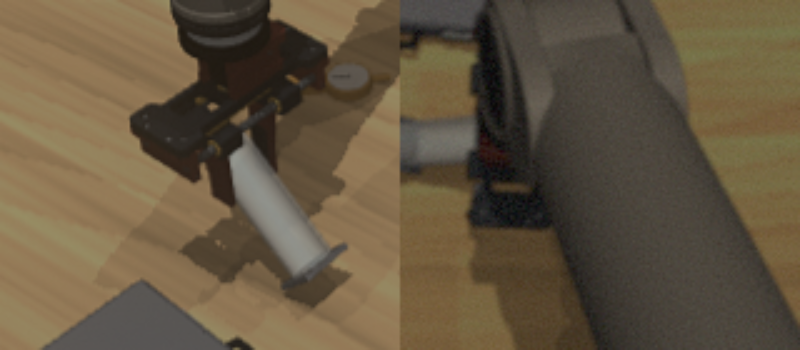

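The pads held the tube by friction, so it's tilted only about 30°. I'll raise it and cut the grip to 3 N so gravity can swing the foot down.

Call:
apply_moves(plan=[[[0,0,-2],0],[[0,0,-5],0],[[0,0,-5],0],[[0,0,-5],0],[[0,0,-5],0],[[0,0,-5],0]], newtons=3)

```text
time: 9.93
tool_pos: [0.6059, -0.1219, 0.1574]
tool_rot: [-179.9, 0.0, 85.6]
wrist_force: [-0.6, -1.1, -1.5]
opening: 0.0444
grip_force: 3.0
```

```bash
cat > tilt.py <<'E'
from h import *
s=env.get_state();t=s['tool_pos'];print(t.round(3),s['tool_rot'].round(1),s['opening'],round(s['time'],2))
for n in ['scene','top']:
    im,d=vision.grab_frame(n);cv2.imwrite(f'pics/t_{n}_{s["time"]:.1f}.png',im[...,::-1])
    for x in nets.landmark_of(n,'tube_foot')[:2]:
        r,c=x['point'];p=at_d(n,r,c,d[int(round(r)),int(round(c))]);v=p-t;print(n,round(r),round(c),round(x['score'],2),p.round(3),'elev',np.degrees(np.arctan2(-v[2],np.hypot(v[0],v[1]))).round(1),np.linalg.norm(v).round(3))
E
python3 tilt.py
```

```text
[ 0.606 -0.122  0.157] [-179.9    0.    85.6] 0.04444974359225715 9.93
scene 203 213 0.63 [ 0.622 -0.128  0.072] elev 78.6 0.087
```

```bash
cat > prof.py <<'E'
from h import *
t=env.get_state()['tool_pos'];y=np.radians(env.get_state()['tool_rot'][2]);ax=np.array([np.cos(y),np.sin(y)]);ay=np.array([np.sin(y),-np.cos(y)])
im,d=vision.grab_frame('scene');cv2.imwrite('pics/prof.png',im[...,::-1]);np.save('prof.npy',d)
P=cloud('scene',d);v=P-t;a=v[...,:2]@ax;b=v[...,:2]@ay
m=(d>0)&(abs(b)<.035)&(abs(a)<.17)&(P[...,2]>.008)
for z in np.arange(0.01,t[2]+.03,.01):
    k=m&(abs(P[...,2]-z)<.005)
    if k.sum()>2: print(round(z,3),k.sum(),'along',a[k].min().round(3),a[k].max().round(3),'across',b[k].min().round(3),b[k].max().round(3))
print(t)
E
python3 prof.py
```

```text
0.04 22 along -0.011 0.006 across -0.025 0.027
0.05 166 along -0.048 0.007 across -0.027 0.028
0.06 53 along -0.045 0.004 across -0.011 0.024
0.07 55 along -0.034 0.006 across -0.009 0.025
0.08 51 along -0.032 0.008 across -0.01 0.023
0.09 59 along -0.028 0.009 across -0.01 0.024
0.1 50 along -0.028 0.011 across -0.009 0.024
0.11 62 along -0.027 0.012 across -0.009 0.024
0.12 59 along -0.023 0.015 across -0.009 0.023
0.13 50 along -0.016 0.016 across -0.013 0.024
0.14 53 along -0.026 0.017 across -0.029 0.03
0.15 109 along -0.025 0.018 across -0.031 0.033
0.16 124 along -0.025 0.019 across -0.031 0.032
0.17 130 along -0.024 0.021 across -0.032 0.033
0.18 128 along -0.014 0.023 across -0.033 0.034
[ 0.60631951 -0.12153245  0.15776583]
```

The tube now hangs mouth up, within about 8° of vertical. I'll set it on the counter to square it, then grip again more firmly.

Call:
apply_moves(plan=[[[0,0,1.5],0],[[0,0,3],0],[[0,0,3.6],0],[[-0.3,0,4.0],0],[[-0.8,0,4.1],0],[[-1.3,0,4.1],0],[[-1.3,0,4.1],0],[[-1.3,0,4.1],0]])

```text
time: 10.85
tool_pos: [0.6062, -0.1354, 0.1182]
tool_rot: [179.9, 0.0, 85.6]
wrist_force: [0.4, -0.2, -1.5]
opening: 0.0444
grip_force: 3.0
```

```bash
python3 prof.py
```

```text
0.01 126 along -0.045 0.011 across -0.026 0.028
0.02 52 along -0.04 0.008 across -0.012 0.027
0.03 45 along -0.025 0.009 across -0.012 0.023
0.04 52 along -0.025 0.011 across -0.01 0.024
0.05 52 along -0.021 0.011 across -0.013 0.024
0.06 54 along -0.027 0.012 across -0.012 0.023
0.07 57 along -0.025 0.012 across -0.012 0.024
0.08 59 along -0.021 0.014 across -0.014 0.024
0.09 46 along -0.019 0.016 across -0.015 0.023
0.1 46 along -0.002 0.017 across -0.028 0.03
0.11 94 along -0.028 0.018 across -0.031 0.033
0.12 127 along -0.025 0.019 across -0.032 0.033
0.13 108 along -0.022 0.021 across -0.03 0.033
0.14 129 along -0.014 0.021 across -0.033 0.034
[ 0.60617934 -0.13541977  0.11824431]
```

Call:
apply_moves(plan=[[[0,0,0.3],0],[[0,0,0.6],0],[[-0.3,0,0.8],0],[[-0.6,0,0.9],0],[[-0.6,0,0.9],0],[[-0.6,0,0.9],0]])

```text
time: 11.4
tool_pos: [0.6058, -0.1411, 0.1087]
tool_rot: [179.9, 0.0, 85.6]
wrist_force: [2.6, -1.5, 1.2]
opening: 0.0447
grip_force: 3.0
```

```bash
python3 prof.py
```

```text
0.01 97 along -0.038 0.017 across -0.025 0.029
0.02 50 along -0.018 0.014 across -0.013 0.024
0.03 61 along -0.026 0.015 across -0.015 0.023
0.04 48 along -0.021 0.014 across -0.012 0.024
0.05 58 along -0.021 0.015 across -0.012 0.024
0.06 55 along -0.022 0.015 across -0.012 0.023
0.07 54 along -0.023 0.015 across -0.015 0.024
0.08 51 along -0.016 0.015 across -0.01 0.023
0.09 45 along -0.007 0.017 across -0.032 0.031
0.1 84 along -0.012 0.016 across -0.029 0.033
0.11 103 along -0.028 0.017 across -0.029 0.033
0.12 101 along -0.024 0.017 across -0.032 0.033
0.13 110 along -0.018 0.017 across -0.032 0.034
[ 0.60583393 -0.14109329  0.10871169]
```

The tube is upright on its foot, gripped about 9 mm off its axis. I'll open, centre and grip again.

Call:
apply_moves(plan=[[[0,0,0],0],[[0,0,0],0],[[0,0,0],0],[[-0.5,0,0],0],[[-0.9,0,0],0],[[-0.9,0,0],0]], claw=7)

```text
time: 11.95
tool_pos: [0.6043, -0.151, 0.1085]
tool_rot: [-180.0, 0.0, 85.6]
wrist_force: [0.3, -0.0, 0.5]
opening: 0.0697
grip_force: 0.0
```

```bash
python3 prof.py
```

```text
0.01 72 along -0.025 0.027 across -0.025 0.029
0.02 57 along -0.01 0.022 across -0.02 0.024
0.03 55 along -0.013 0.023 across -0.011 0.025
0.04 55 along -0.01 0.022 across -0.012 0.024
0.05 59 along -0.017 0.022 across -0.014 0.025
0.06 59 along -0.009 0.023 across -0.012 0.025
0.07 54 along -0.01 0.022 across -0.018 0.025
0.08 56 along -0.006 0.023 across -0.009 0.025
0.09 58 along -0.01 0.022 across -0.012 0.025
0.1 69 along -0.007 0.023 across -0.035 0.034
0.11 85 along -0.022 0.022 across -0.035 0.024
0.12 111 along -0.021 0.022 across -0.035 0.024
0.13 113 along -0.021 0.023 across -0.035 0.024
[ 0.604349   -0.15104746  0.10848342]
```

Call:
apply_moves(plan=[[[0.1,0,0],0],[[0.1,0,0],0],[[0.1,0,0],0],[[0.1,0,0],0],[[0.1,0,0],0],[[0.1,0,-2],0],[[0.1,0,-5.5],0],[[0.1,0,-5.5],0]], claw=3.5, newtons=15)

```text
time: 12.67
tool_pos: [0.608, -0.1486, 0.1692]
tool_rot: [179.5, 0.0, 85.7]
wrist_force: [2.0, -0.6, -0.5]
opening: 0.0447
grip_force: 15.0
```

```bash
python3 prof.py; python3 g.py .496 .037 .164 108.5
```

```text
0.06 25 along -0.032 0.023 across -0.026 0.028
0.07 176 along -0.031 0.025 across -0.026 0.029
0.08 56 along -0.013 0.019 across -0.01 0.026
0.09 67 along -0.017 0.02 across -0.013 0.024
0.1 59 along -0.014 0.019 across -0.013 0.024
0.11 64 along -0.017 0.02 across -0.01 0.025
0.12 68 along -0.02 0.019 across -0.016 0.024
0.13 67 along -0.017 0.02 across -0.011 0.023
0.14 60 along -0.011 0.02 across -0.016 0.024
0.15 60 along -0.005 0.02 across -0.03 0.024
0.16 87 along -0.014 0.02 across -0.03 0.032
0.17 117 along -0.024 0.02 across -0.032 0.033
0.18 134 along -0.025 0.02 across -0.03 0.033
0.19 128 along -0.018 0.02 across -0.032 0.033
[ 0.60802274 -0.14857462  0.16923849]
shift [ 17.67 -12.48   0.21] spin -22.8 pos [ 0.6071 -0.1486  0.167 ] [1.7964e+02 4.0000e-02 8.5670e+01] j [ 25.  28. -22.  99.  13.  54.  -7.] t 12.72
```

Call:
apply_moves(plan=[[[2,-1.4,0],-3],[[5,-3.6,0],-7],[[8,-5.7,0],-11],[[11,-7.8,0],-15],[[14,-9.9,0],-19],[[16.5,-11.6,0],-22.8],[[17.7,-12.5,0],-22.8],[[17.7,-12.5,0],-22.8]])

```text
time: 13.38
tool_pos: [0.4908, 0.041, 0.163]
tool_rot: [-179.9, -0.1, 108.8]
wrist_force: [0.0, -0.5, -2.0]
opening: 0.0445
grip_force: 15.0
```

Call:
apply_moves(plan=[[[0,0,0],0],[[0,0,0],0],[[0,0,0],0]])

```text
time: 13.63
tool_pos: [0.494, 0.036, 0.1633]
tool_rot: [-180.0, 0.0, 108.3]
wrist_force: [0.1, -0.5, -1.7]
opening: 0.0443
grip_force: 15.0
```

```bash
python3 prof.py; python3 g.py .496 .037 .115 108.5; python3 - <<'E'
from h import *
# holder rim and foot plate now in scene depth
d=np.load('prof.npy');P=cloud('scene',d)
def rect(q):
    (c,s,a)=cv2.minAreaRect((q[:,:2]*1000).astype(np.float32)); return np.round(c,1),np.round(s,1),round(a,1),len(q)
m=(d>0)&(np.hypot(P[...,0]-.496,P[...,1]-.037)<.07)
for z0,z1 in [(.024,.036),(.045,.062),(.054,.066),(.06,.07)]: print(z0,rect(P[m&(P[...,2]>z0)&(P[...,2]<z1)]))
E
```

```text
0.01 99 along -0.034 0.039 across -0.034 0.027
0.02 43 along -0.034 0.039 across -0.034 0.029
0.03 116 along -0.04 0.039 across -0.035 0.035
0.06 167 along -0.031 0.023 across -0.028 0.029
0.07 60 along -0.023 0.021 across -0.007 0.027
0.08 58 along -0.023 0.018 across -0.005 0.023
0.09 61 along -0.024 0.019 across -0.001 0.025
0.1 63 along -0.024 0.019 across 0.001 0.022
0.11 62 along -0.024 0.018 across 0.003 0.025
0.12 65 along -0.024 0.019 across 0.003 0.025
0.13 68 along -0.025 0.018 across -0.006 0.024
0.14 48 along -0.024 0.019 across -0.002 0.024
0.15 56 along -0.027 0.019 across -0.002 0.031
0.16 69 along -0.022 0.018 across 0.001 0.034
0.17 53 along -0.019 0.019 across 0.0 0.033
0.18 37 along -0.012 0.019 across -0.006 0.034
0.19 6 along -0.009 0.018 across -0.005 0.035
[0.49398301 0.03602328 0.16328887]
shift [0.02 0.22 4.83] spin -0.2 pos [0.494  0.0361 0.1633] [-1.7998e+02  1.0000e-02  1.0834e+02] j [ 16.  19. -32. 116.  13.  49.  -6.] t 13.68
0.024 (array([498. ,  36.4]), array([80.6, 79.5]), 19.6, 247)
0.045 (array([495.3,  32. ]), array([55.9, 53.6]), 19.4, 93)
0.054 (array([495.4,  32.2]), array([57. , 53.5]), 18.3, 172)
0.06 (array([495.4,  32.2]), array([57. , 53.5]), 18.3, 151)
```

Call:
apply_moves(plan=[[[0.3,0.3,0],0],[[0.3,0.3,0],0],[[0.3,0.3,1.5],0],[[0.3,0.3,3],0],[[0.3,0.3,4],0],[[0.3,0.3,4.7],0],[[0.3,0.3,4.9],0],[[0.3,0.3,4.9],0]])

```text
time: 14.35
tool_pos: [0.4955, 0.0413, 0.1147]
tool_rot: [-180.0, 0.0, 108.5]
wrist_force: [-0.1, 0.9, -0.6]
opening: 0.045
grip_force: 15.0
```

```bash
python3 prof.py
```

```text
0.01 87 along -0.039 0.034 across -0.034 0.025
0.02 96 along -0.039 0.034 across -0.035 0.035
0.03 220 along -0.045 0.034 across -0.035 0.035
0.04 60 along -0.041 0.018 across -0.004 0.026
0.05 55 along -0.027 0.018 across -0.004 0.022
0.06 59 along -0.025 0.019 across -0.002 0.025
0.07 59 along -0.022 0.019 across -0.0 0.024
0.08 57 along -0.022 0.018 across 0.002 0.025
0.09 44 along -0.023 0.019 across -0.006 0.024
0.1 46 along -0.022 0.019 across -0.004 0.032
0.11 61 along -0.022 0.019 across -0.001 0.033
0.12 41 along -0.019 0.019 across 0.001 0.033
0.13 24 along -0.011 0.019 across 0.0 0.034
[0.49547802 0.04132773 0.11469855]
```

The foot is in the well. I'll release, rise and look.

Call:
apply_moves(plan=[[[0,0,0],0],[[0,0,0],0],[[0,0,0],0],[[0,0,0],0],[[0,0,-1],0],[[0,0,-4],0],[[0,0,-8],0],[[0,0,-10],0]], claw=7.5)

```text
time: 15.07
tool_pos: [0.4966, 0.0421, 0.2189]
tool_rot: [179.8, 0.0, 108.5]
wrist_force: [1.1, 0.6, 0.3]
opening: 0.075
grip_force: 0.0
```

```bash
python3 g.py .5255 .211 .1 108.5
```

```text
shift [15.11  8.05 11.91] spin 0.0 pos [0.4966 0.0421 0.2189] [1.7977e+02 3.0000e-02 1.0851e+02] j [ 17.  15. -34. 112.  10.  55.  -3.] t 15.07
```

Call:
apply_moves(plan=[[[3,1.6,0],0],[[6.5,3.4,0],0],[[10,5.3,0],0],[[13,6.9,4],0],[[15.1,8.05,8],0],[[15.1,8.05,10],0],[[15.1,8.05,10],0],[[15.1,8.05,10],0]], claw=8.78)

```text
time: 15.73
tool_pos: [0.5229, 0.2097, 0.1141]
tool_rot: [-179.8, 0.0, 108.5]
wrist_force: [-0.1, -0.3, 0.7]
opening: 0.0878
grip_force: 0.0
```

```bash
cat > tubepos.py <<'E'
from h import *
for n in ['top','scene']:
    im,d=vision.grab_frame(n);np.save(f'{n}_tp.npy',d);cv2.imwrite(f'pics/{n}_tp.png',im[...,::-1])
    P=cloud(n,d);r=np.hypot(P[...,0]-.496,P[...,1]-.04);m=(d>0)&(r<.045)
    for z0,z1 in [(.04,.08),(.08,.12),(.12,.142),(.142,.152)]:
        q=P[m&(P[...,2]>z0)&(P[...,2]<z1)]
        if len(q)>8:
            c=np.linalg.lstsq(np.c_[2*q[:,:2],np.ones(len(q))],(q[:,:2]**2).sum(1),rcond=None)[0]
            e=cv2.minEnclosingCircle((q[:,:2]*1000).astype(np.float32))
            print(n,z0,len(q),c[:2].round(4),'r',np.sqrt(c[2]+c[:2]@c[:2]).round(4),np.round(e[0],1),round(e[1],1))
    print(n,'max z',np.sort(P[m][:,2])[-5:].round(4))
    q=P[(d>0)&(np.hypot(P[...,0]-.526,P[...,1]-.211)<.04)&(P[...,2]>.02)&(P[...,2]<.036)]
    if len(q)>20: print('cap',np.round(cv2.minEnclosingCircle((q[:,:2]*1000).astype(np.float32))[0],1),len(q))
    for l in ['tube','tube_foot']: print(l,[(np.round(x['point']),round(x['score'],2)) for x in nets.landmark_of(n,l)])
E
python3 tubepos.py;python3 g.py .5255 .211 .021 108.5
```

```text
top 0.04 19 [0.4955 0.0374] r 0.02 [495.5  37.3] 21.4
top 0.08 23 [0.495  0.0372] r 0.0204 [494.4  38.3] 21.5
top 0.142 106 [0.4954 0.0384] r 0.0202 [495.2  39.4] 22.7
top max z [0.1483 0.1485 0.1486 0.1487 0.1489]
cap [525.9 205.4] 180
tube [(array([244., 266.]), 0.56)]
tube_foot [(array([245., 271.]), 0.71)]
scene 0.04 235 [0.4974 0.0374] r 0.0219 [498.7  38. ] 23.2
scene 0.08 267 [0.4974 0.0378] r 0.0216 [496.9  38.2] 24.9
scene 0.12 250 [0.4975 0.038 ] r 0.0214 [497.6  37.6] 24.2
scene 0.142 106 [0.4974 0.0379] r 0.0206 [498.1  37.4] 24.3
scene max z [0.1488 0.1489 0.1492 0.1495 0.1501]
cap [526.6 211.5] 393
tube [(array([180., 297.]), 0.78)]
tube_foot [(array([218., 298.]), 0.6), (array([225., 406.]), 0.6)]
shift [0.15 0.06 9.56] spin -0.1 pos [0.5251 0.2094 0.1166] [1.7983e+02 3.0000e-02 1.0838e+02] j [ -3.  29. -33. 109.  21.  48. -28.] t 16.03
```

View pics/scene_tp.png

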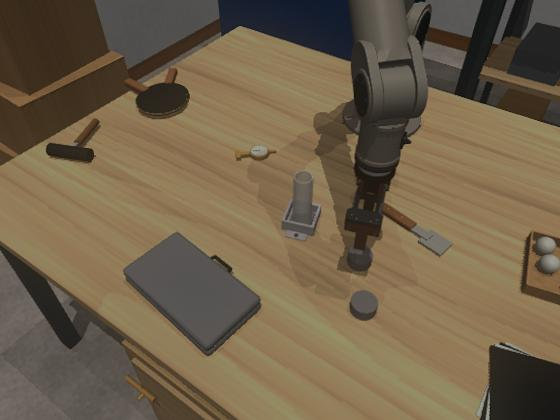

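The tube stands mouth up in the holder, rim at about (302,176), and the gripper is over the near cap at (360,258). I'll descend and grip it.

Call:
apply_moves(plan=[[[0.1,0,3],0],[[0.1,0,6],0],[[0.1,0,8.5],0],[[0.1,0,9.6],0],[[0.1,0,9.6],0],[[0.1,0,9.6],0]])

```text
time: 16.53
tool_pos: [0.5242, 0.2109, 0.0195]
tool_rot: [179.9, 0.0, 108.4]
wrist_force: [-0.0, 0.4, 0.8]
opening: 0.0876
grip_force: 0.0
```

Call:
apply_moves(plan=[[[0,0,0],0],[[0,0,0],0],[[0,0,0],0],[[0,0,0],0],[[0,0,0],0],[[0,0,0],0]], claw=4.5, newtons=30)

```text
time: 17.03
tool_pos: [0.5239, 0.211, 0.0189]
tool_rot: [180.0, -0.0, 108.5]
wrist_force: [-0.7, -0.8, 1.9]
opening: 0.0542
grip_force: 30.0
```

Call:
apply_moves(plan=[[[0,0,-2],0],[[0,0,-6],0],[[0,0,-10],0],[[0,0,-14],0],[[0,0,-17],0],[[0,0,-18],0],[[0,0,-18],0],[[0,0,-18],0]])

```text
time: 17.7
tool_pos: [0.5233, 0.2104, 0.198]
tool_rot: [-180.0, 0.0, 108.5]
wrist_force: [-0.1, -0.1, -0.9]
opening: 0.054
grip_force: 30.0
```

```bash
python3 g.py .4955 .038 .2 108.5
```

```text
shift [-15.48  -8.1   -0.19] spin -0.0 pos [0.5233 0.2104 0.198 ] [-1.7998e+02  3.0000e-02  1.0846e+02] j [  0.  23. -36. 105.  16.  57. -24.] t 17.7
```

Call:
apply_moves(plan=[[[-2.5,-1.3,-0.2],0],[[-6,-3.1,-0.2],0],[[-9.5,-5,-0.2],0],[[-13,-6.8,-0.2],0],[[-15,-7.8,-0.2],0],[[-15.5,-8.1,-0.2],0],[[-15.5,-8.1,-0.2],0],[[-15.5,-8.1,-0.2],0]])

```text
time: 18.37
tool_pos: [0.4953, 0.0391, 0.1994]
tool_rot: [-179.9, -0.1, 108.5]
wrist_force: [0.4, -0.0, -0.5]
opening: 0.0542
grip_force: 30.0
```

Call:
apply_moves(plan=[[[0,0,0],0],[[0,0,0],0],[[0,0,0],0]])

```text
time: 18.62
tool_pos: [0.4959, 0.0398, 0.2005]
tool_rot: [180.0, -0.0, 108.6]
wrist_force: [-0.5, -0.3, -0.6]
opening: 0.054
grip_force: 30.0
```

```bash
cat > fit.py <<'E'
from h import *
s=env.get_state();t=s['tool_pos'];y=np.radians(s['tool_rot'][2]);ax=np.array([np.cos(y),np.sin(y)]);ay=np.array([np.sin(y),-np.cos(y)])
D=np.array([vision.grab_frame('scene') [1] for _ in range(4)]);d=np.median(D,0)
P=cloud('scene',d);v=P-t;a=v[...,:2]@ax;b=v[...,:2]@ay
def circ(z0,z1,r,bm):
    m=(d>0)&(abs(a)<.05)&(abs(b)<bm)&(P[...,2]>z0)&(P[...,2]<z1)
    q=np.c_[a[m],b[m]]
    from scipy.optimize import least_squares
    o=least_squares(lambda c:np.hypot(q[:,0]-c[0],q[:,1]-c[1])-r,q.mean(0)-[.01,.01],loss='soft_l1',f_scale=.001)
    print(z0,z1,len(q),'centre along/across',o.x.round(4),'rms',np.sqrt(np.mean(o.fun**2)).round(4))
circ(.06,.135,.023,.035)
circ(t[2]-.018,t[2]+.005,.0275,.024)
print(t,np.round(v[(d>0)&(abs(a)<.04)&(abs(b)<.025)][:,2].max(),3))
for k in np.arange(t[2]-.06,t[2]+.04,.005):
    m=(d>0)&(abs(a)<.05)&(abs(b)<.03)&(abs(P[...,2]-k)<.0025); print(round(k-t[2],3),m.sum(),a[m].max().round(4) if m.any() else '')
E
python3 fit.py
```

```text
0.06 0.135 553 centre along/across [-0.0028 -0.0006] rms 0.0015
0.18249229681860288 0.20549229681860287 104 centre along/across [-0.0011 -0.0015] rms 0.0005
[0.49591993 0.03983055 0.2004923 ] 0.287
-0.06 45 0.0197
-0.055 72 0.0195
-0.05 5 0.0175
-0.045 0 
-0.04 0 
-0.035 0 
-0.03 0 
-0.025 0 
-0.02 1 0.0205
-0.015 21 0.0265
-0.01 26 0.0263
-0.005 24 0.0263
0.0 24 0.026
0.005 27 0.0259
0.01 68 0.026
0.015 2 0.0091
0.02 0 
0.025 0 
0.03 0 
0.035 0
```

Call:
apply_moves(plan=[[[-0.2,0.05,0],0],[[-0.2,0.05,1],0],[[-0.2,0.05,2.2],0],[[-0.2,0.05,2.9],0],[[-0.2,0.05,3.4],0],[[-0.2,0.05,3.8],0],[[-0.2,0.05,4.1],0],[[-0.2,0.05,4.2],0]])

```text
time: 19.48
tool_pos: [0.4969, 0.0366, 0.1582]
tool_rot: [-180.0, -0.0, 108.5]
wrist_force: [-0.1, -0.5, 0.4]
opening: 0.0546
grip_force: 30.0
```

Call:
apply_moves(plan=[[[0,0,0],0],[[0,0,0.2],0],[[0,0,0.4],0],[[0,0,0.5],0]])

```text
time: 19.82
tool_pos: [0.4972, 0.0366, 0.1538]
tool_rot: [180.0, 0.0, 108.5]
wrist_force: [-1.0, 1.9, 7.7]
opening: 0.0545
grip_force: 30.0
```

The cap is over the rim and at the liner's stop (7.7 N at the expected height). Pressing it home.

Call:
apply_moves(plan=[[[0,0,0.2],0],[[0,0,0.4],0],[[0,0,0.55],0],[[0,0,0.7],0],[[0,0,0.75],0],[[0,0,0.75],0]])

```text
time: 20.32
tool_pos: [0.4975, 0.037, 0.147]
tool_rot: [179.9, 0.0, 108.5]
wrist_force: [-2.3, -0.4, 6.1]
opening: 0.0542
grip_force: 30.0
```

Call:
apply_moves(plan=[[[0,0,0.1],0],[[0,0,0.15],0],[[0,0,0.15],0]])

```text
time: 20.57
tool_pos: [0.4976, 0.037, 0.1458]
tool_rot: [179.9, 0.0, 108.5]
wrist_force: [-1.3, -0.3, 8.9]
opening: 0.0545
grip_force: 30.0
```

Not yet at the solid stop (8.9 N is still liner force), so I'll press on in small steps.

Call:
apply_moves(plan=[[[0,0,0.1],0],[[0,0,0.2],0],[[0,0,0.2],0]])

```text
time: 20.82
tool_pos: [0.4986, 0.0374, 0.1456]
tool_rot: [179.8, 0.1, 108.5]
wrist_force: [-6.3, 0.7, 24.7]
opening: 0.054
grip_force: 30.0
```

Call:
apply_moves(plan=[[[0,0,0.1],0],[[0,0,0.15],0],[[0,0,0.15],0]])

```text
time: 21.07
tool_pos: [0.4993, 0.0376, 0.1455]
tool_rot: [179.7, 0.1, 108.5]
wrist_force: [-10.0, 0.2, 37.8]
opening: 0.0544
grip_force: 30.0
```

Solid stop: force rises to 38 N with no further travel. I'll unload, release, retreat and check.

Call:
apply_moves(plan=[[[0,0,-0.2],0],[[0,0,-0.45],0],[[0,0,-0.45],0]])

```text
time: 21.32
tool_pos: [0.4974, 0.0365, 0.1463]
tool_rot: [179.9, 0.0, 108.5]
wrist_force: [-0.3, 0.2, -0.7]
opening: 0.0544
grip_force: 30.0
```

Call:
apply_moves(plan=[[[0,0,0],0],[[0,0,0],0],[[0,0,0],0],[[0,0,0],0],[[0,0,-2],0],[[0,0,-5],0],[[0,0,-9],0],[[0,0,-12],0]], claw=8.0)

```text
time: 21.98
tool_pos: [0.4971, 0.0368, 0.2677]
tool_rot: [180.0, -0.0, 108.5]
wrist_force: [1.0, -0.8, 0.5]
opening: 0.0803
grip_force: 0.0
```

Call:
apply_moves(plan=[[[-3,-2,0],0],[[-6,-4,0],0],[[-9,-6,0],0],[[-12,-8,0],0],[[-15,-10,0],0],[[-18,-10,0],0],[[-18,-10,0],0],[[-18,-10,0],0]])

```text
time: 22.65
tool_pos: [0.459, -0.1674, 0.2653]
tool_rot: [-180.0, -0.0, 108.3]
wrist_force: [0.2, 0.4, 0.1]
opening: 0.0801
grip_force: 0.0
```

```bash
python3 tubepos.py; python3 - <<'E'
from h import *
for n in ['top','scene']:
    d=np.load(f'{n}_tp.npy');P=cloud(n,d);q=P[(d>0)&(np.hypot(P[...,0]-.497,P[...,1]-.038)<.02)&(P[...,2]>.13)&(P[...,2]<.2)]
    c=np.c_[q[:,:2]-[.497,.038],np.ones(len(q))];print(n,len(q),'top z median',np.median(q[:,2]),'p10,p90',np.percentile(q[:,2],[10,90]))
print(env.get_state()['wrist_force'],env.get_state()['tool_pos'])
E
```

```text
top 0.142 12 [0.4977 0.0395] r 0.0194 [498.6  40.6] 23.3
top max z [0.1587 0.1588 0.1593 0.1593 0.1595]
tube []
tube_foot [(array([246., 273.]), 0.55), (array([246., 272.]), 0.46)]
scene 0.04 230 [0.4972 0.0375] r 0.022 [499.1  38.4] 22.9
scene 0.08 246 [0.4975 0.0378] r 0.0216 [501.4  41.6] 22.5
scene 0.12 128 [0.4974 0.0367] r 0.0259 [500.2  38.1] 27.1
scene 0.142 85 [0.4969 0.0367] r 0.0268 [505.6  42.6] 25.4
scene max z [0.1588 0.1589 0.159  0.159  0.1596]
tube [(array([175., 301.]), 0.58)]
tube_foot []
top 281 top z median 0.15498827043874275 p10,p90 [0.15337762 0.15699295]
scene 172 top z median 0.15584752703017818 p10,p90 [0.1541424 0.1574574]
[ 0.18160143  0.70424882 -0.35998905] [ 0.45927348 -0.16469769  0.26566755]
```

View pics/scene_tp.png

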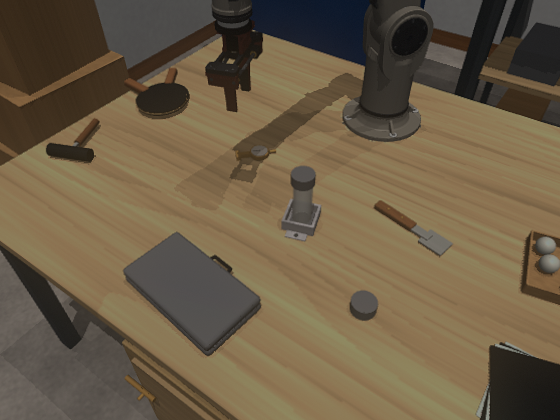

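The tube stands upright in the holder with the cap on at (302,178). Its top is at 0.155 m, exactly the home height. The other cap, scraper, gauge and case haven't moved.

```bash
python3 -c "
from rig import job_done
print(job_done())"
```

```text
the job is handed in; nothing more can be done
None
```

The tube is standing mouth up in the holder with the cap pressed fully home, nothing else looked moved in the last picture, and the job was handed in at about 23 s of the 72 s allowed; no verdict was returned.

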